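# Refit a coffee grinder's burr cartridge and lock it

## Task

The grinder has been cleaned: take the burr cartridge out of the steel tray by its grip bar, lower it upright into the grinder's open throat and, pressing only lightly, turn it until the slot in its underside drops over the drive tongue and its flange lies fully home on the throat. Then swing the catch all the way over the flange to lock it, let go, and leave the other things on the table where they are. Never force it down or turn it on hard against the tongue: neither the tongue nor the throat takes rough handling.

Things in the scene. Friction and masses are not known exactly. Their poses are not given: they have to be found in the camera images.
- cartridge_centre (a point): Loose burr cartridge, about 0.3 kg, standing in a shallow tray (wall 18 high, floor 4 thick). 70 mm tall: steel body 60 dia x 28, on it a flange 76 dia x 6, on that a black grip bar 44 long, 12 thick, 36 tall. Point on its axis half-way up (35 above its underside); z up, x along the bar, y across it. When home, this point is 7 mm above throat. A half turn makes no difference.
- slot (a point): Centre of the cartridge's underside, axes as the cartridge. A straight slot runs right across it, parallel to the grip bar (x), 12 mm wide, 10 mm deep. The lowest 10 mm of the body is smaller (within 29 mm of the axis) and leads it into the throat.
- throat (a point): Centre of the mouth of the throat, a round hole 63 mm in diameter in the flat top of the grinder (fixed box 150 x 150 mm, 190 mm tall, the mouth is 190 mm above the table). z up, x from the grinder's front (robot's side) to its back, y to the side with the catch. Home, the cartridge's flange lies on this top; riding unkeyed on the tongue it is 8.5 mm above it, pressed down still 4.5 mm.
- tongue_top (a point): Middle of the drive tongue's top, 19.5 mm below the mouth: a steel blade 34 mm long, 7 thick. Axes are the grinder's: the blade's angle is NOT measured; it lies along y, give or take up to 0.6 rad, and cannot turn. Sprung: gives 4 mm downward, 3 N at first, 9 N at its stop. Slot within about 0.1 rad of it: it springs up, the push goes, the cartridge can drop; turned on, it comes up hard.
- catch_pivot (a point): Upright pivot of the swing catch, at the level of the grinder's top, 56 mm from the throat's centre along the grinder's +y; axes as the grinder's. The catch is a flat steel lever: a pawl 26 mm long on one side, which passes 2 mm above the flange only when the cartridge is fully home, and on the other side the finger knob.
- catch (a joint): Angle of the swing catch, rad: 0 fully open, 1.22 fully over the flange (its stop); starts between 0 and 0.2. It closes clockwise seen from above and stays where it is left; about 1 N at the knob turns it.
- catch_knob (a point): Centre of the catch's finger knob, an upright steel pin 12 mm in diameter, 25 mm tall, 40 mm from the pivot, its mid-height 25.5 mm above the grinder's top. Seen from the pivot it lies, at 0 rad, 38 mm along the grinder's -x and 14 mm along +y; closed at 1.22 rad, straight along +y (96 mm from the throat's centre).
Mind the look-alikes: they are no part of the job. What is shaped like the part that bears throat but purple is not meant.

How it is judged:
By the outcome, as a careful person would: the job done as asked, in the order asked, and still so for the second after the job is handed in, with the robot touching nothing.
It also fails if it takes over 67 s, if anything falls off the work surface, if the arm or the gripper's body presses on something with over 40 N, if the wrist force passes 120 N, or if a joint passes its speed limit or range.

## Robot

A 6-joint arm with a two-finger parallel gripper is mounted at the origin on the work surface. World frame = base frame: x ahead of the robot, y to its left, z up, the work surface at z = 0. Lengths are in m, angles in rad, forces in N, time in s.
With the tool pointing down it reaches from about 0.35 to 0.85 m from the base axis. Payload 8.1 kg.
Tool frame: the origin (TCP) lies on the centre line of the jaws, within the pads' length; the fingertips stand 22 mm ahead of it and the grasp point (between the pads) lies 3 mm ahead of it (bot.tcp_to_tips is the distance from the TCP to the fingertips, in m); z points along the fingers, y is the line along which they close (so a half turn about z gives the same grasp; the last joint's range is limited). The gripper opens to 93 mm and grips with 3 to 60 N. Pads are 15 mm wide; open, the fingers measure 128 mm over their backs; the gripper's body (75 mm by 188 mm) begins 65 mm behind the grasp point.
Start: joints at [-1.34, 0.13, 1.488, -0, 1.523, -0.085], TCP at [0.186, -0.57, 0.241] pointing down, gripper open.
Joint ranges: [-2.96, 2.96], [-0.89, 2.26], [0.02, 2.5], [-1.34, 4.48], [0, 2.73], [-2.66, 2.66]. Speed limits (rad/s): [2.39, 2.39, 2.79, 3.14, 3.14, 3.14].

## Interface

Orientations are given as a rotation vector (axis times angle).
In Python, from rig import bot gives the robot as it stands.
- The arm moves only by the tool servo_tool, never from a script. Its argument "targets" is a list of rows, each a list of 7 numbers: the turn, a rotation vector about the tool's x, y, z each as a share of 0.5 rad, from -1 to 1, then the shift along the tool's x, y, z each as a share of 0.04 m, from -1 to 1, then the opening, from -1 (shut) to 1 (fully open). A call has 1 to 5 rows; each row shifts and turns the commanded pose from where the row before left it, along the tool's axes as they then stand; what a row does not reach is not made up. A row lasts 1/12 s, in which the tool goes at most 41.7 mm and 7.16 degrees, less where a joint would pass 70% of its speed; a pose out of reach is approached as far as the arm can. A call with a number of a shift or a turn outside -1 to 1 is refused whole. A call with a gripper value outside its range is refused whole. The fingers move at their own pace and stop on an object; the grip force is fixed at half the most. Time passes only in rows, so rows that do not move let the fingers close. It gives the time, the measured TCP pose, the force, the opening and the grip force at its end, in the units of the state.
- bot.sense(): the state, without advancing time (a new reading comes with each control period).
- bot.camera(name): name is "scene" or "top" or "wrist"; returns a dict with "image" (400x640x3 uint8, red, green, blue), "intrinsics" (3x3 intrinsics, pixels), "world_to_cam" (4x4, takes a point from world to camera coordinates); the wrist camera has in their place "hand_eye" (4x4, takes a point from camera to tool coordinates, whose origin is the TCP and whose axes are the flange's). Camera axes: x right, y up, looking along -z (the intrinsics and any distortion apply to the point x, -y, -z); pixel columns grow to the right and rows downward; lengths in m; the calibration is good to about 2 mm. A picture is of the moment at which its call begins: read the wrist's pose just before it. There is no depth.
- bot.sign_off(): hands the job in; it is judged then, once.
Trained networks look in a picture, given as the dict that the camera call returned (one of the last four; its "shot" number tells which), for a name from the list of things; names that differ only in an ending like _2 or _b are one class to them, and where a whole thing is asked for, a point or a joint stands for the part that bears it (a point fixed in the world has none). Each returns a list of dicts, best first, with "conf" (0 to 1); they miss things now and then, are a little off and sometimes report something else, mostly with a low value. They report only what shows in the picture. A call takes as long as a camera call. They do not tell look-alikes from the thing itself.
- bot.search_frame(picture, target): "bbox" ([left, top, width, height] in pixels, round what is visible of it).
The state is a dict: "clock": time; "joints": joint angles; "qd": joint speeds; "effort": joint torques, N m; "eef_pos": TCP position; "eef_rot": TCP orientation; "force": force on the tool from outside, world axes, zero at the start; "moment": the same for the moment, N m; "gripper_width": finger opening in m; "gripper_force": force on a finger pad.
Only numpy, scipy, OpenCV 4.12 (cv2) and the standard library are available. Lean on these libraries where they do the work, as an engineer would, in place of code of your own. Each camera call takes 0.05 s, during which the arm holds its last target. There are 200 camera calls.

## Working session

There is one attempt and no reset: what is moved stays moved. The work goes in short steps, Python scripts to look and compute and a tool call to move; the robot and the scene stay as the last step left them, time stands still between calls to the robot, and variables do not carry over. Pictures are saved under pics/ and viewed, at most 10 in all, crops included, and the job is handed in when it is done.

Besides the shell and the picture viewer there is one more tool, called after "Request:" as name(argument=value, ...), one argument or row to a line, values as JSON. servo_tool: Moves the arm, as the interface text tells. Shift numbers are shares of 0.04 m and turn numbers shares of 0.5 rad, none past 1 either way. Its arguments: {"type":"object","properties":{"targets":{"type":"array"}},"required":["targets"]}

```bash
ls; mkdir -p pics
python3 - <<'E'
from rig import bot
import cv2,numpy as np
s=bot.sense();print(s)
for n in("scene","top"):
    p=bot.camera(n);cv2.imwrite(f"pics/{n}0.png",p["image"][:,:,::-1])
    print(n,p["intrinsics"],p["world_to_cam"],[k for k in p])
    for t in("cartridge_centre","throat","catch_knob","catch"):
        print(t,[(np.round(d["bbox"]),round(d["conf"],2)) for d in bot.search_frame(p,t)][:4])
a=cv2.imread("pics/scene0.png");b=cv2.imread("pics/top0.png")
E
```

```text
pics
{'clock': 0.0, 'joints': array([-1.34040517e+00,  1.31159973e-01,  1.48927409e+00, -2.11872030e-06,
        1.52296187e+00, -8.53927590e-02]), 'qd': array([ 0.00130996, -0.00088877,  0.00139716,  0.00035341, -0.00131676,
       -0.00150925]), 'effort': array([-1.88706828e-03, -5.59838712e+01, -4.91763103e+01,  7.66134518e-02,
        3.55825166e-02, -1.79784565e-04]), 'eef_pos': array([ 0.18624336, -0.56981945,  0.23959095]), 'eef_rot': array([-3.10073814e+00, -4.93691163e-01,  2.08375951e-04]), 'force': array([-0.0305826 ,  0.05112556, -0.01618023]), 'moment': array([0.02067469, 0.00081701, 0.00946101]), 'gripper_force': 0.0, 'gripper_width': 0.0935994832720113}
scene [[456.07147215   0.         323.743204  ]
 [  0.         456.07147215 198.10569998]
 [  0.           0.           1.        ]] [[ 0.2738352   0.96170748 -0.01153325 -0.16402205]
 [-0.77955686  0.22896128  0.58298184  0.20578171]
 [ 0.56329866 -0.15065013  0.81240332 -1.27363368]
 [ 0.          0.          0.          1.        ]] ['image', 'intrinsics', 'world_to_cam', 'shot']
cartridge_centre [(array([233., 278.,
[... 331 characters left out ...]
2353033]
 [  0.         517.55982928 193.2876915 ]
 [  0.           0.           1.        ]] [[-3.11073535e-03 -9.99993781e-01 -1.66164231e-03  5.88674562e-02]
 [ 9.87443053e-01 -3.33413483e-03  1.57940180e-01 -3.80062883e-01]
 [-1.57944737e-01 -1.14946705e-03  9.87447284e-01 -1.48605737e+00]
 [ 0.00000000e+00  0.00000000e+00  0.00000000e+00  1.00000000e+00]] ['image', 'intrinsics', 'world_to_cam', 'shot']
cartridge_centre [(array([364., 138.,  31.,  26.]), 0.67)]
throat [(array([179., 232.,  76.,  66.]), 0.89), (array([220., 108.,  72.,  80.]), 0.74)]
catch_knob [(array([223., 124.,  19.,  23.]), 0.55), (array([179., 257.,  14.,  25.]), 0.42)]
catch [(array([183., 260.,  10.,  24.]), 0.7)]
```

View pics/scene0.png

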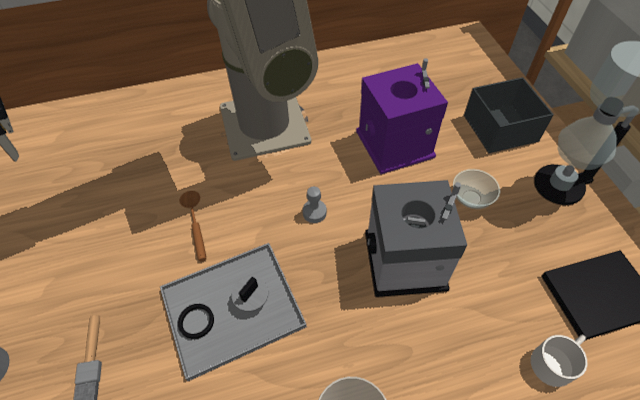

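View pics/top0.png

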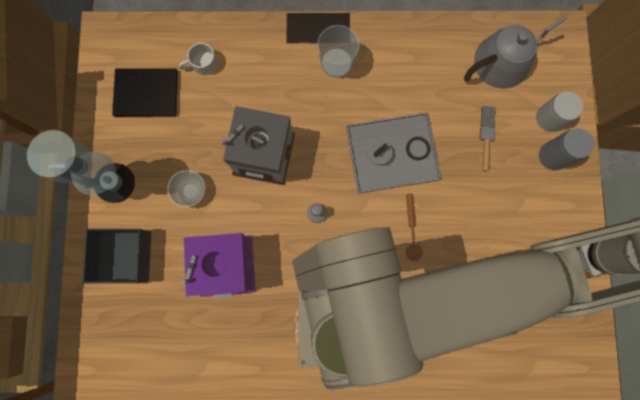

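The scene view shows the grey grinder (throat at about 417,213; catch at 448,203), its purple look-alike (404,90), and the cartridge with its black bar (249,291) in the tray. The black ring (196,321) and grey knob-shaped tamper (314,203) could be mistaken for the cartridge. In the top view the grinder throat is at (257,138) and the cartridge at (383,153). I choose the grey grinder and the cartridge with the bar and flange, and will check both in one close crop.

```bash
cat > h.py <<'E'
import numpy as np,cv2
from scipy.spatial.transform import Rotation as R
def ray_plane(K,W,uv,z):
    d=np.array([(uv[0]-K[0,2])/K[0,0],-(uv[1]-K[1,2])/K[1,1],-1.])
    Rw=W[:3,:3].T; c=-Rw@W[:3,3]; d=Rw@d
    return c+d*(z-c[2])/d[2]
def wristW(p,s):
    T=np.eye(4);T[:3,:3]=R.from_rotvec(s["eef_rot"]).as_matrix();T[:3,3]=s["eef_pos"]
    return np.linalg.inv(T@p["hand_eye"])
def proj(K,W,X):
    c=W[:3,:3]@X+W[:3,3]; return np.array([K[0,2]+K[0,0]*c[0]/-c[2],K[1,2]-K[1,1]*c[1]/-c[2]])
E
python3 - <<'E'
from rig import bot
from h import *
t=bot.camera("top");s=bot.camera("scene")
cr=lambda im,x,y:cv2.resize(im[y:y+75,x:x+100,::-1],(400,300),interpolation=cv2.INTER_CUBIC)
m=np.vstack([np.hstack([cr(t["image"],210,100),cr(t["image"],335,115)]),np.hstack([cr(s["image"],370,172),cr(s["image"],200,255)])])
cv2.imwrite("pics/m.png",m)
for n,p,a,z in(("top thr",t,(257,138),.19),("top bar",t,(381,150),.074),("sc thr",s,(417,213),.19),("sc bar",s,(249,288),.074)):
    print(n,ray_plane(p["intrinsics"],p["world_to_cam"],a,z).round(4))
E
```

```text
top thr [0.5043 0.2158 0.19  ]
top bar [ 0.499  -0.1283  0.074 ]
sc thr [0.505  0.2134 0.19  ]
sc bar [ 0.5108 -0.1285  0.074 ]
```

View pics/m.png

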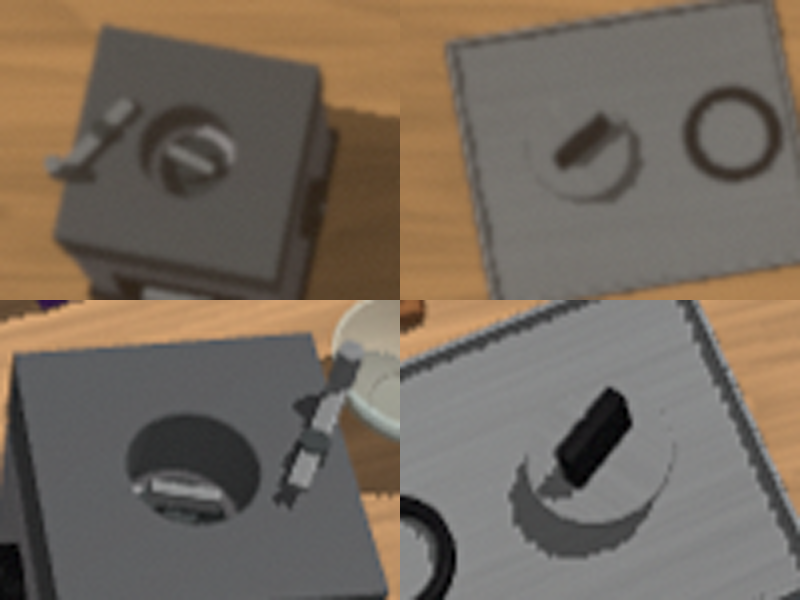

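Crop check: top-left is the grey grinder with throat and tongue visible (throat about 257,138), and right is the cartridge with its black bar, so the choice is confirmed. Next I approach for a wrist view.

Request:
servo_tool(
  targets=[
    [0,0,0,0.63,-0.53,-0.16,1],
    [0,0,0,0.63,-0.53,-0.16,1],
    [0,0,0,0.63,-0.53,-0.16,1],
    [0,0,0,0.63,-0.53,-0.16,1],
    [0,0,0,0.63,-0.53,-0.16,1],
  ],
)

```text
clock: 1.02
eef_pos: [0.2737, -0.4291, 0.2729]
eef_rot: [3.102, 0.493, 0.0]
force: [-0.3, -0.5, -0.7]
gripper_width: 0.0927
gripper_force: 0.0
```

Request:
servo_tool(
  targets=[
    [0,0,0,0.63,-0.53,-0.16,1],
    [0,0,0,0.63,-0.53,-0.16,1],
    [0,0,0,0.63,-0.53,-0.16,1],
    [0,0,0,0.63,-0.53,-0.16,1],
    [0,0,0,0.63,-0.53,-0.16,1],
  ],
)

```text
clock: 1.43
eef_pos: [0.3606, -0.2891, 0.3052]
eef_rot: [3.102, 0.494, 0.001]
force: [0.8, 0.4, -0.2]
gripper_width: 0.0929
gripper_force: 0.0
```

Request:
servo_tool(
  targets=[
    [0,0,0,0.63,-0.53,-0.16,1],
    [0,0,0,0.63,-0.53,-0.16,1],
    [0,0,0,0.63,-0.53,-0.16,1],
    [0,0,0,0.63,-0.53,-0.16,1],
    [0,0,0,0.63,-0.53,-0.16,1],
  ],
)

```text
clock: 1.85
eef_pos: [0.4475, -0.1491, 0.3373]
eef_rot: [3.102, 0.494, 0.001]
force: [0.7, -0.1, -0.4]
gripper_width: 0.0929
gripper_force: 0.0
```

```bash
cat > snap.py <<'E'
import sys,pickle
from rig import bot
from h import *
n=sys.argv[1]
s=bot.sense();p=bot.camera("wrist");W=wristW(p,s)
pickle.dump((p["intrinsics"],W,p["image"]),open(n+".pkl","wb"))
cv2.imwrite(f"pics/{n}.png",p["image"][:,:,::-1])
print(s["clock"],s["eef_pos"].round(4),"yaw",R.from_rotvec(s["eef_rot"]).as_matrix()[:,0].round(3),s["joints"].round(3));print(p["hand_eye"].round(3),p["intrinsics"][0])
for X in([.505,-.128,.074],[.504,.2155,.19]):print(proj(p["intrinsics"],W,np.array(X)).round(1))
for t in("cartridge_centre","throat"):print(t,[(np.round(d["bbox"]),round(d["conf"],2)) for d in bot.search_frame(p,t)][:3])
E
python3 snap.py w1
```

```text
1.85 [ 0.4475 -0.1491  0.3373] yaw [0.951 0.311 0.001] [-0.43  -0.241  1.672  0.     1.71   0.825]
[[-0.001  0.962  0.271  0.076]
 [ 1.     0.     0.001 -0.001]
 [ 0.001  0.271 -0.962 -0.144]
 [ 0.     0.     0.     1.   ]] [319.89636227   0.         317.21949171]
[316.5 118.6]
[-92.5 -11.7]
cartridge_centre [(array([293.,  88.,  52.,  61.]), 0.74)]
throat [(array([  0., 185.,  36.,  78.]), 0.81), (array([  1.,   3., 153., 115.]), 0.67)]
```

Request:
servo_tool(
  targets=[
    [0,0,0,0.28,-0.91,0.14,1],
    [0,0,0,0.28,-0.91,0.14,1],
    [0,0,0,0.28,-0.91,0.14,1],
    [0,0,0,0.28,-0.91,0.14,1],
    [0,0,0,0.28,-0.91,0.14,1],
  ],
)

```text
clock: 2.42
eef_pos: [0.4431, 0.0399, 0.3082]
eef_rot: [3.103, 0.491, 0.0]
force: [1.1, 0.6, 0.7]
gripper_width: 0.0929
gripper_force: 0.0
```

Request:
servo_tool(
  targets=[
    [0,0,0,0.28,-0.91,0.14,1],
    [0,0,0,0.28,-0.91,0.14,1],
    [0,0,0,0.28,-0.91,0.14,1],
    [0,0,0,0.28,-0.91,0.14,1],
    [0,0,0,0,0,0,1],
  ],
)

```text
clock: 2.83
eef_pos: [0.4397, 0.1962, 0.2845]
eef_rot: [-3.1, -0.5, 0.003]
force: [0.5, -0.1, 0.2]
gripper_width: 0.093
gripper_force: 0.0
```

```bash
python3 snap.py w2
python3 - <<'E'
import pickle
from h import *
a=pickle.load(open("w1.pkl","rb"));b=pickle.load(open("w2.pkl","rb"))
u,v=proj(b[0],b[1],np.array([.504,.2155,.19])).astype(int);u=max(u-100,0);v=max(v-75,0)
print("w2 crop",u,v)
m=np.hstack([cv2.resize(a[2][85:160,280:355],(400,400),interpolation=cv2.INTER_CUBIC),cv2.resize(b[2][v:v+200,u:u+200],(400,400),interpolation=cv2.INTER_CUBIC)])
cv2.imwrite("pics/m2.png",m[:,:,::-1])
E
```

```text
2.8333 [0.4397 0.1962 0.2845] yaw [ 0.949  0.314 -0.002] [ 0.312 -0.208  1.738  0.002  1.613  1.563]
[[-0.001  0.962  0.271  0.076]
 [ 1.     0.     0.001 -0.001]
 [ 0.001  0.271 -0.962 -0.144]
 [ 0.     0.     0.     1.   ]] [319.89636227   0.         317.21949171]
[601.3 209.1]
[321.8 118.4]
cartridge_centre []
throat [(array([129., 244., 117., 148.]), 0.95), (array([174.,   2., 295., 239.]), 0.58)]
w2 crop 221 43
```

View pics/m2.png

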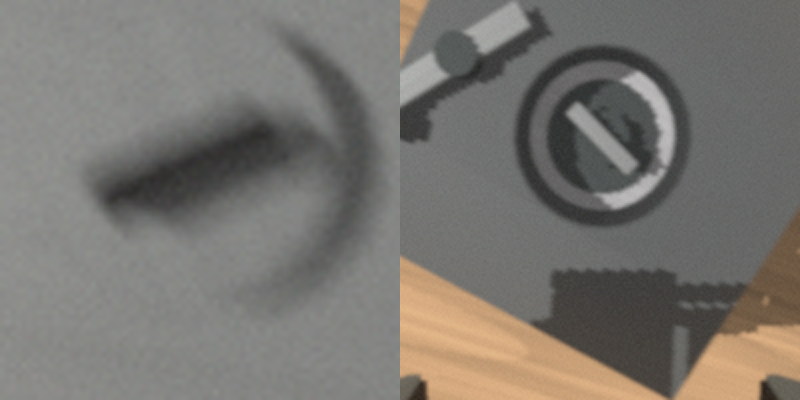

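The left crop shows the cartridge bar running from about (105,195) to (265,130) in the crop. The right crop shows the throat ring centred at crop (603,136), the tongue from (573,104) to (632,170), and the catch pivot at (457,53).

Run:
```python
import pickle
from h import *
a=pickle.load(open("w1.pkl","rb"));b=pickle.load(open("w2.pkl","rb"))
f=lambda x,y,z:ray_plane(b[0],b[1],((x-400)/2+221,y/2+43),z)
g=lambda x,y,z:ray_plane(a[0],a[1],(x/5.333+280,y/5.333+85),z)
ang=lambda d:np.arctan2(d[1],d[0])
c=f(603.5,136,.19);print("throat",c)
e=[f(515,136,.19),f(692,136,.19)];print("ring dia",np.linalg.norm(e[1]-e[0]))
t=[f(573.5,104,.1705),f(632.5,169.5,.1705)];print("tongue",(t[0]+t[1])/2,np.linalg.norm(t[1]-t[0]),ang(t[0]-t[1]))
k=[f(400,258,.19),f(672,395,.19),f(800,210,.19)];print("edges",ang(k[0]-k[1]),ang(k[2]-k[1]),"corner",k[1])
p=f(457,53,.196);print("pivot",p,np.linalg.norm((p-c)[:2]),ang(p-c)); 
w=[f(400,90,.196),f(522,14,.196)];print("lever dir knob->pawl",ang(w[1]-w[0]))
q=[g(105,195,.074),g(265,130,.074)];print("bar",(q[0]+q[1])/2,np.linalg.norm(q[1]-q[0]),ang(q[1]-q[0]),ang(q[0]-q[1]))
```

```text
throat [0.50910519 0.21650187 0.19      ]
ring dia 0.06374332627088619
tongue [0.50846496 0.21604592 0.1705    ] 0.03380513419521938 1.0717012865255033
edges 1.3994397241267769 -0.22494093063329257 corner [0.42213288 0.1581874  0.19      ]
pivot [0.51938045 0.27252355 0.196     ] 0.05695620332955021 1.3893968300616348
lever dir knob->pawl -0.7391530205979543
bar [ 0.50786627 -0.12466826  0.074     ] 0.03986033844056329 -0.880600806870006 2.2609918467197874
```

Request:
servo_tool(
  targets=[
    [0,0,0,-0.1,0.91,0,1],
    [0,0,0,-0.1,0.91,0,1],
    [0,0,0,-0.1,0.91,0,1],
    [0,0,0,-0.1,0.91,0,1],
    [0,0,0,-0.1,0.91,0,1],
  ],
)

```text
clock: 3.4
eef_pos: [0.4783, 0.0089, 0.2868]
eef_rot: [3.102, 0.49, 0.001]
force: [1.0, -0.2, 0.0]
gripper_width: 0.0932
gripper_force: 0.0
```

Request:
servo_tool(
  targets=[
    [0,0,0,-0.1,0.9,0,1],
    [0,0,0,-0.1,0.9,0,1],
    [0,0,0,-0.1,0.9,0,1],
    [0,0,0,-0.1,0.9,0,1],
    [0,0,-0.24,0,0,0.13,1],
  ],
)

```text
clock: 3.82
eef_pos: [0.5077, -0.1374, 0.2821]
eef_rot: [3.067, 0.663, 0.001]
force: [1.5, 0.4, 0.5]
gripper_width: 0.0933
gripper_force: 0.0
```

Request:
servo_tool(
  targets=[
    [0,0,-0.24,0,0,0.13,1],
    [0,0,-0.24,0,0,0.13,1],
    [0,0,-0.24,0,0,0.13,1],
    [0,0,-0.24,0,0,0.13,1],
    [0,0,-0.24,0,0,0.13,1],
  ],
)

```text
clock: 4.23
eef_pos: [0.5071, -0.1316, 0.2551]
eef_rot: [2.727, 1.558, -0.0]
force: [0.1, 0.2, -0.8]
gripper_width: 0.0932
gripper_force: 0.0
```

Request:
servo_tool(
  targets=[
    [0,0,-0.24,0,0,0.13,1],
    [0,0,-0.24,0,0,0.13,1],
    [0,0,-0.24,0,0,0.13,1],
    [0,0,-0.24,0,0,0.13,1],
    [0,0,-0.24,0,0,0.13,1],
  ],
)

```text
clock: 4.65
eef_pos: [0.5071, -0.1315, 0.2292]
eef_rot: [2.144, 2.295, -0.001]
force: [-0.3, -0.2, 0.2]
gripper_width: 0.0934
gripper_force: 0.0
```

Request:
servo_tool(
  targets=[
    [0,0,-0.24,0,0,0.13,1],
    [0,0,-0.24,0,0,0.13,1],
    [0,0,-0.24,0,0,0.13,1],
    [0,0,-0.24,0,0,0.13,1],
    [0,0,-0.24,0,0,0.13,1],
  ],
)

```text
clock: 5.07
eef_pos: [0.5071, -0.1315, 0.2032]
eef_rot: [1.371, 2.826, -0.001]
force: [0.5, 0.1, 0.7]
gripper_width: 0.0932
gripper_force: 0.0
```

```bash
python3 snap.py w3
python3 - <<'E'
import pickle
from h import *
a=pickle.load(open("w3.pkl","rb"))
u,v=proj(a[0],a[1],np.array([.508,-.1245,.05])).astype(int);u=u-75;v=v-75
print("crop",u,v)
cv2.imwrite("pics/m3.png",cv2.resize(a[2][v:v+150,u:u+150,::-1],(600,600),interpolation=cv2.INTER_CUBIC))
E
```

```text
5.0667 [ 0.5071 -0.1315  0.2032] yaw [-0.619  0.785 -0.001] [-3.510e-01 -5.600e-02  1.748e+00 -1.000e-03  1.449e+00 -1.019e+00]
[[-0.001  0.963  0.271  0.076]
 [ 1.     0.001 -0.     0.001]
 [-0.     0.271 -0.963 -0.144]
 [ 0.     0.     0.     1.   ]] [319.89636227   0.         317.21949171]
[317.  191.3]
[1010.7 -568.6]
cartridge_centre [(array([282., 148.,  72.,  74.]), 0.57)]
throat []
crop 246 108
```

View pics/m3.png

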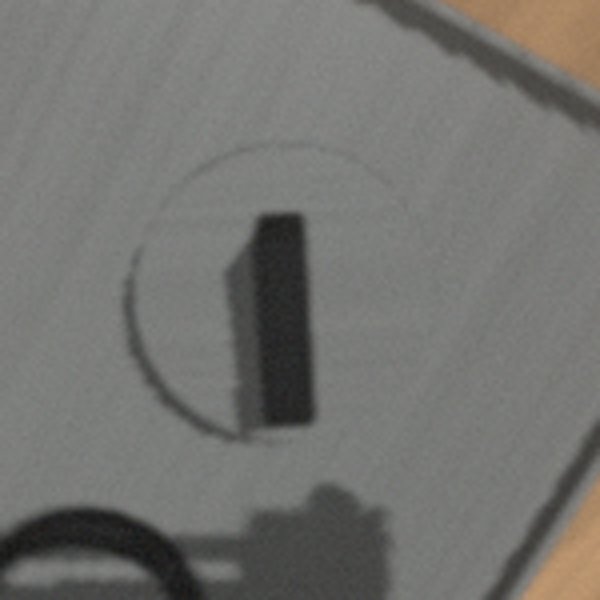

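Crop shows the black bar nearly upright: far-end top edge at about (289,425), near-end base at about (281,215).

Run:
```python
import pickle
from h import *
a=pickle.load(open("w3.pkl","rb"))
f=lambda x,y,z:ray_plane(a[0],a[1],(x/4+246,y/4+108),z)[:2]
A=f(289,425,.074);B=f(281.5,215,.038)
print(A,B,np.linalg.norm(A-B),np.arctan2(*(B-A)[::-1]),(A+B)/2)
# flange circle z=.038
pts=np.array([f(x,y,.038) for x,y in((285,143),(128,300),(420,215),(275,440),(160,390))])
M=np.c_[2*pts,np.ones(5)];s=np.linalg.lstsq(M,(pts**2).sum(1),rcond=None)[0];print("flange",s[:2],np.sqrt(s[2]+s[:2]@s[:2]))
w3=f(262,425,.074),f(315,425,.074);print("w",np.linalg.norm(w3[0]-w3[1]))
print("proj bar corners for c,yaw")
c=s[:2]
for c in((A+B)/2,s[:2]):
  for y in(2.26,2.2):
    d=np.array([np.cos(y),np.sin(y)]);n=np.array([-d[1],d[0]])
    print(c,y,[tuple(((proj(a[0],a[1],np.r_[c+i*.022*d+j*.006*n,z])-[246,108])*4).round()) for i in(-1,1) for j in(-1,1) for z in(.074,)])
```

```text
[ 0.51916798 -0.14414452] [ 0.49200908 -0.11248983] 0.041708805604883485 2.279901473225105 [ 0.50558853 -0.12831718]
flange [ 0.50491103 -0.12837169] 0.03852944816811046
w 0.011950668790783117
proj bar corners for c,yaw
[ 0.50558853 -0.12831718] 2.26 [(np.float64(314.0), np.float64(429.0)), (np.float64(261.0), np.float64(430.0)), (np.float64(311.0), np.float64(237.0)), (np.float64(255.0), np.float64(238.0))]
[ 0.50558853 -0.12831718] 2.2 [(np.float64(308.0), np.float64(431.0)), (np.float64(255.0), np.float64(429.0)), (np.float64(317.0), np.float64(239.0)), (np.float64(261.0), np.float64(237.0))]
[ 0.50491103 -0.12837169] 2.26 [(np.float64(311.0), np.float64(428.0)), (np.float64(258.0), np.float64(429.0)), (np.float64(308.0), np.float64(235.0)), (np.float64(253.0), np.float64(236.0))]
[ 0.50491103 -0.12837169] 2.2 [(np.float64(305.0), np.float64(429.0)), (np.float64(252.0), np.float64(427.0)), (np.float64(314.0), np.float64(237.0)), (np.float64(259.0), np.float64(235.0))]
```

Request:
servo_tool(
  targets=[
    [0,0,-0.1,0.09,0.02,0.7,0],
    [0,0,0,0,0,0.7,0],
    [0,0,0,0,0,0.7,0],
    [0,0,0,0,0,0.7,0],
    [0,0,0,0,0,0.5,-0.3],
  ],
)

```text
clock: 5.63
eef_pos: [0.5053, -0.1265, 0.0692]
eef_rot: [-1.312, -2.853, 0.001]
force: [-0.1, 0.2, -1.1]
gripper_width: 0.0646
gripper_force: 0.0
```

Request:
servo_tool(
  targets=[
    [0,0,0,0,0,0.17,-0.3],
    [0,0,0,0,0,0,-0.5],
    [0,0,0,0,0,0,-1],
    [0,0,0,0,0,0,-1],
    [0,0,0,0,0,0,-1],
  ],
)

```text
clock: 6.05
eef_pos: [0.5078, -0.1264, 0.0663]
eef_rot: [1.304, 2.855, 0.0]
force: [1.0, -0.3, 0.1]
gripper_width: 0.031
gripper_force: 0.0
```

Request:
servo_tool(
  targets=[
    [0,0,0,0,0,0,-1],
    [0,0,0,0,0,0,-1],
    [0,0,0,0,0,0,-1],
  ],
)

```text
clock: 6.3
eef_pos: [0.5066, -0.1261, 0.0649]
eef_rot: [1.303, 2.858, -0.001]
force: [0.3, -1.3, 6.1]
gripper_width: 0.0116
gripper_force: 30.0
```

Request:
servo_tool(
  targets=[
    [0,0,0,0,0,-0.2,-1],
    [0,0,0,0,0,-0.5,-1],
    [0,0,0,0,0,-0.7,-1],
    [0,0,0.2,0,0,-0.7,-1],
    [0,0,0.24,0,0,-0.7,-1],
  ],
)

```text
clock: 6.72
eef_pos: [0.5056, -0.1251, 0.177]
eef_rot: [-1.614, -2.693, -0.0]
force: [0.8, -0.1, -3.3]
gripper_width: 0.0119
gripper_force: 30.0
```

Request:
servo_tool(
  targets=[
    [0,0,0.24,0,0,-0.7,-1],
    [0,0,0.24,0,0,-0.7,-1],
    [0,0,0.24,0,0,-0.7,-1],
    [0,0,0.24,0,0,-0.7,-1],
    [0,0,0.24,0,0,0,-1],
  ],
)

```text
clock: 7.13
eef_pos: [0.5084, -0.1261, 0.2953]
eef_rot: [2.335, 2.09, 0.007]
force: [1.1, 0.2, -1.9]
gripper_width: 0.0118
gripper_force: 30.0
```

Request:
servo_tool(
  targets=[
    [0,0,0.24,0,0,0,-1],
    [0,0,0.24,0,0,0,-1],
    [0,0,0.24,0,0,0,-1],
    [0,0,0.1,0,0,0,-1],
    [0,0,0,0,0,0,-1],
  ],
)

```text
clock: 7.55
eef_pos: [0.506, -0.1253, 0.288]
eef_rot: [-2.715, -1.579, 0.001]
force: [-0.3, -0.0, -3.9]
gripper_width: 0.0118
gripper_force: 30.0
```

```bash
cat >> h.py <<'E'
def go(s,xyz,yaw):
    M=R.from_rotvec(s["eef_rot"]).as_matrix(); y=np.arctan2(M[1,0],M[0,0])
    print("clk",round(s["clock"],2),"pos",s["eef_pos"].round(4),"yaw",round(y,3),"tilt",M[:2,2].round(4),"F",s["force"].round(1),"M",s["moment"].round(2),"w",round(s["gripper_width"],4))
    print("tool shift m",(M.T@(np.array(xyz)-s["eef_pos"])).round(4),"turn z",round(((y-yaw)+np.pi)%(2*np.pi)-np.pi,3))
E
python3 -c "
from rig import bot
from h import *
go(bot.sense(),[.509,.2163,.29],1.072)"
```

```text
clk 7.55 pos [ 0.506  -0.1253  0.288 ] yaw 1.054 tilt [-0.001   0.0007] F [-0.3 -0.  -3.9] M [-0.   -0.06 -0.  ] w 0.0118
tool shift m [ 0.2984 -0.1663 -0.0018] turn z -0.018
```

Request:
servo_tool(
  targets=[
    [0,0,0,0.6,-0.33,0,-1],
    [0,0,0,0.83,-0.46,0,-1],
    [0,0,0,0.83,-0.46,0,-1],
    [0,0,0,0.83,-0.46,0,-1],
    [0,0,0,0.83,-0.46,0,-1],
  ],
)

```text
clock: 7.97
eef_pos: [0.5075, 0.0552, 0.2882]
eef_rot: [-2.712, -1.585, 0.0]
force: [1.4, 0.1, -3.9]
gripper_width: 0.0122
gripper_force: 30.0
```

Request:
servo_tool(
  targets=[
    [0,0,0,0.83,-0.46,0,-1],
    [0,0,0,0.83,-0.46,0,-1],
    [0,0,0,0.83,-0.46,0,-1],
    [0,0,0,0.83,-0.46,0,-1],
    [0,0,0,0.22,-0.13,0,-1],
  ],
)

```text
clock: 8.38
eef_pos: [0.508, 0.2206, 0.2879]
eef_rot: [-2.707, -1.59, -0.0]
force: [-0.2, 0.1, -3.2]
gripper_width: 0.0118
gripper_force: 30.0
```

Request:
servo_tool(
  targets=[
    [0,0,-0.036,0,0,0.3,-1],
    [0,0,0,0,0,0.3,-1],
    [0,0,0,0,0,0,-1],
  ],
)

```text
clock: 8.63
eef_pos: [0.5077, 0.2141, 0.2601]
eef_rot: [-2.698, -1.607, 0.009]
force: [-0.9, -0.8, -3.5]
gripper_width: 0.0116
gripper_force: 30.0
```

```bash
python3 -c "
from rig import bot
from h import *
go(bot.sense(),[.509,.2163,.26],1.072)
t=bot.camera('top');s=bot.camera('scene');s2=bot.sense()
f=lambda p,X,h:(lambda u:cv2.resize(p['image'][u[1]-h*3//4:u[1]+h*3//4,u[0]-h:u[0]+h,::-1],(400,300),interpolation=cv2.INTER_CUBIC))(proj(p['intrinsics'],p['world_to_cam'],np.array(X)).astype(int))
w=bot.camera('wrist');Ww=wristW(w,s2);print(proj(w['intrinsics'],Ww,np.array([.509,.216,.19])))
m=np.hstack([f(s,[.509,.216,.2],60),cv2.resize(w['image'][:,:,::-1],(400,300))])
cv2.imwrite('pics/m4.png',m)"
```

```text
clk 8.63 pos [0.5077 0.2141 0.2601] yaw 1.074 tilt [-0.0055 -0.0024] F [-0.9 -0.8 -3.5] M [-0.08 -0.   -0.01] w 0.0116
tool shift m [0.0026 0.0001 0.    ] turn z 0.002
[317.49624602 214.26723701]
```

View pics/m4.png

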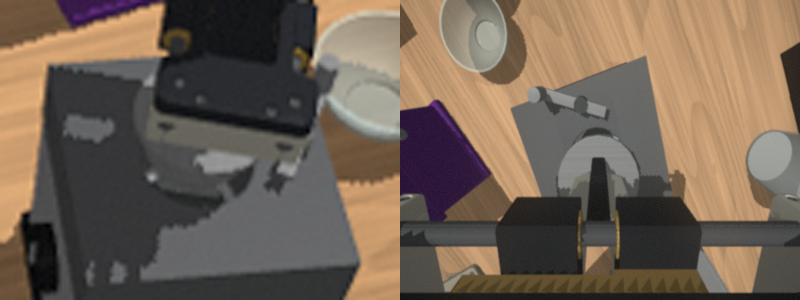

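Wrist view: the cartridge hangs upright between the fingers, over the throat (rim visible at about 598,132). The catch is clear at (570,103).

Request:
servo_tool(
  targets=[
    [0,0,0,0.08,0,0,-1],
    [0,0,0,0,0,0.12,-1],
    [0,0,0,0,0,0.12,-1],
    [0,0,0,0,0,0.06,-1],
    [0,0,0,0,0,0,-1],
  ],
)

```text
clock: 9.2
eef_pos: [0.5104, 0.2181, 0.2511]
eef_rot: [-2.699, -1.607, 0.002]
force: [1.1, 0.6, -2.9]
gripper_width: 0.0123
gripper_force: 30.0
```

```bash
python3 -c "
from rig import bot
from h import *
go(bot.sense(),[.509,.2163,.23],1.072)
"
```

```text
clk 9.2 pos [0.5104 0.2181 0.2511] yaw 1.074 tilt [-0.0015 -0.0005] F [ 1.1  0.6 -2.9] M [-0.03 -0.01 -0.01] w 0.0123
tool shift m [-0.0022 -0.0003  0.0211] turn z 0.002
```

Request:
servo_tool(
  targets=[
    [0,0,0,-0.025,0,0.05,-1],
    [0,0,0,0,0,0.05,-1],
    [0,0,0,0,0,0.05,-1],
    [0,0,0,0,0,0,-1],
  ],
)

```text
clock: 9.53
eef_pos: [0.5101, 0.2175, 0.2457]
eef_rot: [-2.699, -1.607, 0.001]
force: [-0.5, -0.3, -3.5]
gripper_width: 0.0117
gripper_force: 30.0
```

Request:
servo_tool(
  targets=[
    [0,0,0,0,0,0.05,-1],
    [0,0,0,0,0,0.05,-1],
    [0,0,0,0,0,0,-1],
  ],
)

```text
clock: 9.78
eef_pos: [0.5101, 0.2175, 0.2417]
eef_rot: [-2.699, -1.607, 0.001]
force: [-0.8, -0.2, -4.6]
gripper_width: 0.0118
gripper_force: 30.0
```

Request:
servo_tool(
  targets=[
    [0,0,0,0,0,0.04,-1],
    [0,0,0,0,0,0.03,-1],
    [0,0,0,0,0,0,-1],
  ],
)

```text
clock: 10.03
eef_pos: [0.5102, 0.2175, 0.2391]
eef_rot: [-2.699, -1.607, 0.001]
force: [0.6, -0.3, -3.4]
gripper_width: 0.0116
gripper_force: 30.0
```

Request:
servo_tool(
  targets=[
    [0,0,0,0,0,0.04,-1],
    [0,0,0,0,0,0.03,-1],
    [0,0,0,0,0,0,-1],
  ],
)

```text
clock: 10.28
eef_pos: [0.5102, 0.2175, 0.2362]
eef_rot: [-2.699, -1.607, 0.001]
force: [-0.3, -0.4, -3.1]
gripper_width: 0.0118
gripper_force: 30.0
```

Request:
servo_tool(
  targets=[
    [0,0,0,0,0,0.04,-1],
    [0,0,0,0,0,0.04,-1],
    [0,0,0,0,0,0,-1],
  ],
)

```text
clock: 10.53
eef_pos: [0.5102, 0.2175, 0.233]
eef_rot: [-2.699, -1.607, 0.001]
force: [-0.6, 0.1, -4.2]
gripper_width: 0.0119
gripper_force: 30.0
```

Request:
servo_tool(
  targets=[
    [0,0,0,0,0,0.04,-1],
    [0,0,0,0,0,0.02,-1],
    [0,0,0,0,0,0,-1],
  ],
)

```text
clock: 10.78
eef_pos: [0.5102, 0.2175, 0.2307]
eef_rot: [-2.699, -1.607, 0.0]
force: [-0.9, -1.0, -4.3]
gripper_width: 0.0118
gripper_force: 30.0
```

Past the contact level with no push, so the slot may be over the tongue. I continue gently.

Request:
servo_tool(
  targets=[
    [0,0,0,0,0,0.04,-1],
    [0,0,0,0,0,0,-1],
  ],
)

```text
clock: 10.95
eef_pos: [0.5103, 0.2175, 0.2291]
eef_rot: [-2.7, -1.607, 0.0]
force: [-1.2, -0.2, -5.1]
gripper_width: 0.0125
gripper_force: 30.0
```

Request:
servo_tool(
  targets=[
    [0,0,0,0,0,0.04,-1],
    [0,0,0,0,0,0,-1],
  ],
)

```text
clock: 11.12
eef_pos: [0.5103, 0.2175, 0.2275]
eef_rot: [-2.699, -1.607, 0.0]
force: [-1.5, -0.6, -3.2]
gripper_width: 0.012
gripper_force: 30.0
```

Request:
servo_tool(
  targets=[
    [0,0,0,0,0,0.04,-1],
    [0,0,0,0,0,0,-1],
  ],
)

```text
clock: 11.28
eef_pos: [0.5102, 0.2175, 0.2259]
eef_rot: [-2.7, -1.607, 0.0]
force: [-2.1, 0.0, -3.9]
gripper_width: 0.0119
gripper_force: 30.0
```

Request:
servo_tool(
  targets=[
    [0,0,0,0,0,0.035,-1],
    [0,0,0,0,0,0,-1],
  ],
)

```text
clock: 11.45
eef_pos: [0.5103, 0.2175, 0.2246]
eef_rot: [-2.7, -1.607, 0.0]
force: [-0.9, -0.7, -4.0]
gripper_width: 0.0118
gripper_force: 30.0
```

Request:
servo_tool(
  targets=[
    [0,0,0,0,0,0.02,-1],
    [0,0,0,0,0,0,-1],
  ],
)

```text
clock: 11.62
eef_pos: [0.5103, 0.2175, 0.2239]
eef_rot: [-2.699, -1.607, 0.0]
force: [-2.0, -0.4, -2.9]
gripper_width: 0.0118
gripper_force: 30.0
```

Request:
servo_tool(
  targets=[
    [0,0,0,0,0,0.015,-1],
    [0,0,0,0,0,0,-1],
  ],
)

```text
clock: 11.78
eef_pos: [0.5103, 0.2175, 0.2234]
eef_rot: [-2.7, -1.607, 0.0]
force: [-3.2, -0.4, -2.1]
gripper_width: 0.0117
gripper_force: 30.0
```

Request:
servo_tool(
  targets=[
    [0,0,0,0,0,0.015,-1],
    [0,0,0,0,0,0,-1],
  ],
)

```text
clock: 11.95
eef_pos: [0.5103, 0.2175, 0.223]
eef_rot: [-2.7, -1.607, -0.0]
force: [-3.4, -1.4, -0.2]
gripper_width: 0.0117
gripper_force: 30.0
```

Request:
servo_tool(
  targets=[
    [0,0,0,0,0,0.01,-1],
    [0,0,0,0,0,0,-1],
  ],
)

```text
clock: 12.12
eef_pos: [0.5103, 0.2175, 0.223]
eef_rot: [2.699, 1.607, 0.0]
force: [-5.9, -1.6, 2.8]
gripper_width: 0.0121
gripper_force: 30.0
```

Flange is home at the expected height (0.223), with only a light push. I release and rise.

Request:
servo_tool(
  targets=[
    [0,0,0,0,0,0,-0.4],
    [0,0,0,0,0,0,-0.4],
    [0,0,0,0,0,0,-0.4],
    [0,0,0,0,0,0,-0.4],
  ],
)

```text
clock: 12.45
eef_pos: [0.5108, 0.2176, 0.2228]
eef_rot: [2.699, 1.607, 0.002]
force: [0.2, 0.3, -0.4]
gripper_width: 0.0274
gripper_force: 0.0
```

Request:
servo_tool(
  targets=[
    [0,0,0,0,0,-0.1,-0.4],
    [0,0,0,0,0,-0.5,-0.4],
    [0,0,0,0,0,-0.8,-0.4],
    [0,0,0,0,0,-0.8,-0.4],
    [0,0,0,0,0,0,-0.4],
  ],
)

```text
clock: 12.87
eef_pos: [0.5128, 0.2183, 0.3186]
eef_rot: [2.697, 1.606, 0.017]
force: [1.2, 0.1, 1.8]
gripper_width: 0.0278
gripper_force: 0.0
```

Request:
servo_tool(
  targets=[
    [0,0,0,-0.9,0,0,-1],
    [0,0,0,-0.9,0,0,-1],
    [0,0,0,0,0,0,-1],
  ],
)

```text
clock: 13.12
eef_pos: [0.4742, 0.1508, 0.3104]
eef_rot: [2.7, 1.604, -0.003]
force: [-1.0, -1.0, 0.1]
gripper_width: 0.0122
gripper_force: 0.0
```

```bash
python3 snap.py w5
python3 - <<'E'
import pickle
from h import *
a=pickle.load(open("w5.pkl","rb"))
u,v=proj(a[0],a[1],np.array([.51,.235,.19])).astype(int);u=max(u-110,0);v=max(v-90,0)
print("crop",u,v)
cv2.imwrite("pics/m5.png",cv2.resize(a[2][v:v+180,u:u+220,::-1],None,fx=3,fy=3,interpolation=cv2.INTER_CUBIC))
E
```

```text
13.1167 [0.4742 0.1508 0.3104] yaw [ 0.478  0.878 -0.002] [ 0.206 -0.166  1.655 -0.002  1.654  0.705]
[[-0.001  0.963  0.271  0.076]
 [ 1.     0.     0.001 -0.001]
 [ 0.     0.271 -0.963 -0.144]
 [ 0.     0.     0.     1.   ]] [319.89636227   0.         317.21949171]
[431.9 332.5]
[312.1 113. ]
cartridge_centre [(array([271.,  55.,  93., 104.]), 0.73)]
throat [(array([194.,   3., 234., 215.]), 0.58)]
crop 196 0
```

View pics/m5.png

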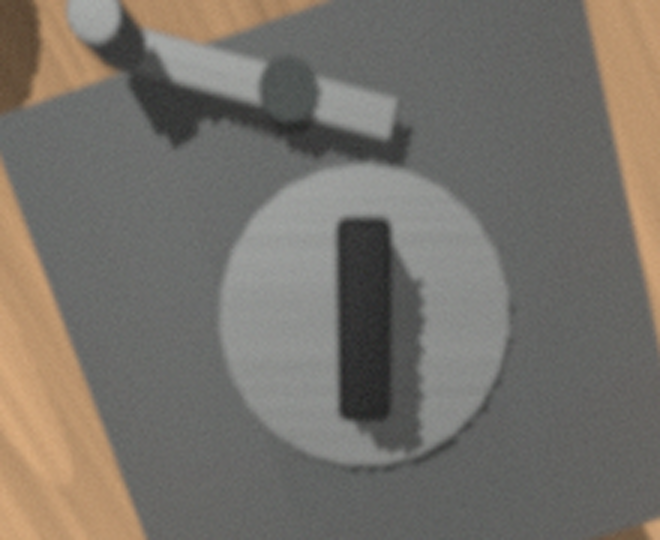

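The view shows the cartridge seated (flange centred at crop 364,315) and its bar aligned with the tongue. The catch is still open, with the knob top at crop (95,14) and the pivot at (290,90).

Run:
```python
import pickle
from rig import bot
from h import *
a=pickle.load(open("w5.pkl","rb"))
f=lambda x,y,z:ray_plane(a[0],a[1],(x/3+196,y/3),z)
K=f(95,14,.228);P=f(290,90,.2);d=K-P
print("knob",K,"piv",P,np.hypot(*d[:2]),np.arctan2(d[1],d[0]),"flange",f(364,315,.196))
l=f(218,315,.196)-f(510,315,.196);print("flange dia",np.linalg.norm(l))
t=np.array([np.cos(.33),np.sin(.33)])
go(bot.sense(),np.r_[K[:2]-.035*t,.30],.33)
```

```text
knob [0.49011824 0.29908648 0.228     ] piv [0.51987834 0.27300477 0.2       ] 0.0395716991575984 2.4219710392959923 flange [0.5106267  0.21890271 0.196     ]
flange dia 0.07559425495528305
clk 13.27 pos [0.4763 0.1542 0.311 ] yaw 1.073 tilt [0.0015 0.0006] F [ 0.7 -0.1  0.4] M [-0.   -0.05 -0.07] w 0.002
tool shift m [ 0.1081 -0.0808  0.0111] turn z 0.743
```

Request:
servo_tool(
  targets=[
    [0,0,0,0.67,-0.5,0,-1],
    [0,0,0,0.67,-0.5,0,-1],
    [0,0,0,0.67,-0.5,0,-1],
    [0,0,0,0.67,-0.5,0,-1],
    [0,0,0.21,0,0,0,-1],
  ],
)

```text
clock: 13.68
eef_pos: [0.4555, 0.2925, 0.3102]
eef_rot: [-2.773, -1.471, -0.001]
force: [0.1, -0.4, 0.6]
gripper_width: 0.0001
gripper_force: 0.0
```

Request:
servo_tool(
  targets=[
    [0,0,0.23,0,0,0,-1],
    [0,0,0.23,0,0,0,-1],
    [0,0,0.23,0,0,0,-1],
    [0,0,0.23,0,0,0,-1],
    [0,0,0.23,0,0,0,-1],
  ],
)

```text
clock: 14.1
eef_pos: [0.457, 0.2879, 0.3104]
eef_rot: [-3.082, -0.608, -0.0]
force: [-0.2, 0.3, 0.1]
gripper_width: 0.0007
gripper_force: 0.0
```

Request:
servo_tool(
  targets=[
    [0,0,0.12,0,0,0,-1],
    [0,0,0,0,0,0,-1],
    [0,0,0,0,0,0,-1],
  ],
)

```text
clock: 14.35
eef_pos: [0.4569, 0.2875, 0.3104]
eef_rot: [-3.097, -0.527, -0.0]
force: [1.0, 0.3, 0.2]
gripper_width: 0.0004
gripper_force: 0.0
```

Run:
```python
from rig import bot
from h import *
t=np.array([np.cos(.33),np.sin(.33)])
go(bot.sense(),np.r_[np.array([.4901,.2991])-.03*t+.002*np.array([-t[1],t[0]]),.231],.33)
```

```text
clk 14.35 pos [0.4569 0.2875 0.3104] yaw 0.337 tilt [0.     0.0002] F [1.  0.3 0.2] M [-0.    0.01  0.05] w 0.0004
tool shift m [ 0.0052 -0.0022  0.0794] turn z 0.007
```

Request:
servo_tool(
  targets=[
    [0,0,0,0,-0.055,0.5,-1],
    [0,0,0,0,0,0.5,-1],
    [0,0,0,0,0,0.5,-1],
    [0,0,0,0,0,0.45,-1],
    [0,0,0,0,0,0,-1],
  ],
)

```text
clock: 14.77
eef_pos: [0.4542, 0.2881, 0.228]
eef_rot: [3.095, 0.526, -0.01]
force: [-0.8, -0.5, -0.4]
gripper_width: 0.0002
gripper_force: 0.0
```

Request:
servo_tool(
  targets=[
    [0,0,0,0.15,0,0,-1],
    [0,0,0,0.15,0,0,-1],
    [0,0,0,0.15,0,0,-1],
    [0,0,0,0.08,0,0,-1],
    [0,0,0,0.08,0,0,-1],
  ],
)

```text
clock: 15.18
eef_pos: [0.4799, 0.2972, 0.2335]
eef_rot: [-3.097, -0.522, -0.001]
force: [-3.1, 0.1, 1.0]
gripper_width: 0.0006
gripper_force: 1.2
```

Request:
servo_tool(
  targets=[
    [0,0,0,0.08,0,0,-1],
    [0,0,0,0.08,0,0,-1],
    [0,0,0,0.08,0,0,-1],
    [0,0,0,0.08,0,0,-1],
    [0,0,0,0.08,0,0,-1],
  ],
)

```text
clock: 15.6
eef_pos: [0.4945, 0.3019, 0.2324]
eef_rot: [3.098, 0.522, -0.0]
force: [-1.7, 0.7, 0.3]
gripper_width: 0.0006
gripper_force: 0.8
```

Request:
servo_tool(
  targets=[
    [0,0,0,0.08,0,0,-1],
    [0,0,0,0.08,0,0,-1],
    [0,0,0,0.08,0,0,-1],
    [0,0,0,0.06,0,0,-1],
    [0,0,0,0,0,0,-1],
  ],
)

```text
clock: 16.02
eef_pos: [0.5062, 0.3057, 0.2324]
eef_rot: [3.098, 0.521, 0.001]
force: [-0.7, -0.2, 0.3]
gripper_width: 0.0004
gripper_force: 0.0
```

Request:
servo_tool(
  targets=[
    [0,0,0,0.05,0,0,-1],
    [0,0,0,0.05,0,0,-1],
    [0,0,0,0,0,0,-1],
  ],
)

```text
clock: 16.27
eef_pos: [0.5096, 0.3068, 0.2323]
eef_rot: [3.098, 0.521, -0.0]
force: [-0.9, -2.4, -0.4]
gripper_width: 0.0006
gripper_force: 0.9
```

Request:
servo_tool(
  targets=[
    [0,0,0,0.04,0,0,-1],
    [0,0,0,0.04,0,0,-1],
    [0,0,0,0,0,0,-1],
  ],
)

```text
clock: 16.52
eef_pos: [0.5118, 0.308, 0.2323]
eef_rot: [3.097, 0.522, -0.003]
force: [-4.2, -5.3, 1.3]
gripper_width: 0.0006
gripper_force: 3.1
```

Request:
servo_tool(
  targets=[
    [0,0,0,0.03,0,0,-1],
    [0,0,0,0,0,0,-1],
  ],
)

```text
clock: 16.68
eef_pos: [0.512, 0.3081, 0.2322]
eef_rot: [3.097, 0.522, -0.006]
force: [-9.9, -6.7, 3.7]
gripper_width: 0.0005
gripper_force: 5.6
```

Force rises and the motion has stopped at about the expected end, so the catch is at its stop. I back off and look.

Request:
servo_tool(
  targets=[
    [0,0,0,-0.25,0,0,-1],
    [0,0,0,-0.25,0,0,-1],
    [0,0,0,0,0,-0.8,-1],
    [0,0,0,0,0,-0.8,-1],
    [0,0,0,0,0,-0.4,-1],
  ],
)

```text
clock: 17.1
eef_pos: [0.4953, 0.3029, 0.3167]
eef_rot: [-3.096, -0.522, -0.008]
force: [0.0, 0.3, 1.4]
gripper_width: 0.0003
gripper_force: 0.0
```

Request:
servo_tool(
  targets=[
    [0,0,0,-0.8,0.9,0,-1],
    [0,0,0,-0.8,0.6,0,-1],
    [0,0,0,0,0,0,-1],
  ],
)

```text
clock: 17.35
eef_pos: [0.4534, 0.2269, 0.3117]
eef_rot: [3.097, 0.52, -0.004]
force: [-0.4, -0.8, -2.1]
gripper_width: 0.0006
gripper_force: 0.0
```

```bash
python3 snap.py w6
python3 - <<'E'
import pickle
from h import *
a=pickle.load(open("w6.pkl","rb"))
u,v=proj(a[0],a[1],np.array([.51,.24,.19])).astype(int);u=max(u-110,0);v=max(v-90,0)
print("crop",u,v)
for c in(1.22,1.15):
  th=2.609-c;print(c,(proj(a[0],a[1],np.array([.5196+.04*np.cos(th),.2728+.04*np.sin(th),.228]))-[u,v])*3)
cv2.imwrite("pics/m6.png",cv2.resize(a[2][v:v+180,u:u+220,::-1],None,fx=3,fy=3,interpolation=cv2.INTER_CUBIC))
E
```

```text
17.35 [0.4534 0.2269 0.3117] yaw [ 0.945  0.327 -0.003] [ 3.630e-01 -1.390e-01  1.629e+00 -1.000e-03  1.655e+00  1.602e+00]
[[-0.001  0.962  0.271  0.076]
 [ 1.     0.     0.001 -0.001]
 [ 0.001  0.271 -0.962 -0.144]
 [ 0.     0.     0.     1.   ]] [319.89636227   0.         317.21949171]
[595.4 222.5]
[351.6 145.7]
cartridge_centre [(array([307.,  91.,  90.,  96.]), 0.97)]
throat [(array([ 77., 249., 144., 119.]), 0.9), (array([227.,   1., 254., 251.]), 0.65)]
crop 216 38
1.22 [ 53.88233838 103.71635009]
1.15 [ 48.88703054 115.62372854]
```

View pics/m6.png

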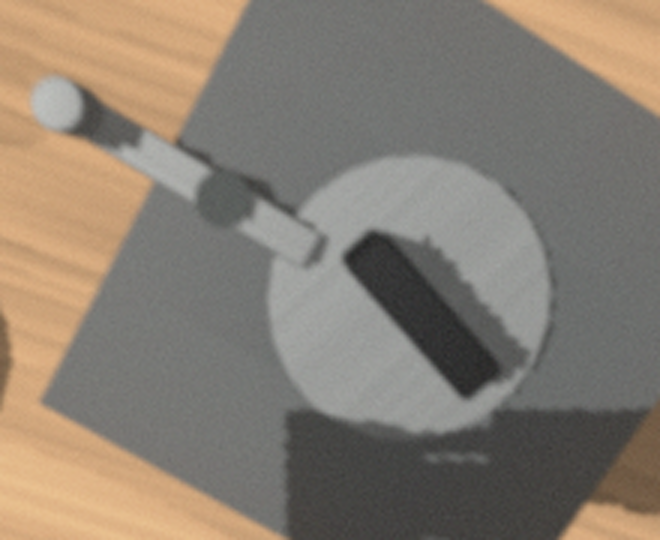

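The pawl lies over the flange, tip at crop (312,250). The knob top is at (57,103), matching the closed prediction of (54,104). The robot is clear, so I hand in.

```bash
python3 -c "
from rig import bot
print(bot.sign_off())"
```

```text
the job is handed in; nothing more can be done
None
```

The cartridge is seated fully home over the tongue and the catch is swung to its stop over the flange; the job is handed in with the robot clear, at about 17 s of the 67 s allowed.

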